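Change over candy canisters

ROBOT

A 7-joint arm with a two-finger parallel gripper is mounted at the origin on the work surface. World frame = base frame: x ahead of the robot, y to its left, z up, the work surface at z = 0. Lengths are in m, angles in rad, forces in N, time in s.
With the tool pointing down it reaches from about 0.425 to 0.825 m from the base axis. Payload 3.6 kg.
Tool frame: the origin (TCP) lies where the fingers leave the gripper's body, on its centre line; the fingertips stand 73 mm ahead of it and the grasp point (between the pads) lies 54 mm ahead of it; x points along the fingers, y is the direction in which the jaws open and shut, and the axes are right-handed (so a half turn about x gives the same grasp; the last joint's range is limited). The gripper opens to 85 mm and grips with 20 to 120 N. Pads are 22 mm wide; open, the fingers measure 114 mm over their backs; the gripper's body (76 mm by 85 mm) begins 54 mm behind the grasp point. The pads swing forward as they close: fully open they stand 13 mm farther back than shut.
Start: joints at [1.214, 0.615, -0.013, 1.423, 0.008, 1.103, -0.04], TCP at [0.211, -0.615, 0.304] pointing down, gripper open.
Joint ranges: [-3.12, 3.12], [-0.3, 2.06], [-1.34, 1.32], [0.26, 2.42], [-1.36, 4.5], [0.01, 1.98], [-2.84, 2.84]. Speed limits (rad/s): [2.79, 2.79, 3.14, 3.14, 3.14, 3.14, 3.14].

INTERFACE

Orientations are given as a unit quaternion [x, y, z, w].
In Python, from station import arm, snapshot, camera_info, ticket gives the robot as it stands. Calls block until the motion is done:
- arm.movep(position, orientation): joint-space move of the TCP to a pose.
- arm.line_to(position, velocity=0.15, ori=None): straight line of the TCP; ori=None keeps the orientation; velocity is the mean speed in m/s.
- arm.move_j(angles): joint-space move.
- arm.move_gripper(opening, effort=None): opening from 0.0 (shut) to 1.0 (fully open); effort is the grip in N (None keeps the last); returns when the fingers have stopped.
- arm.pause(seconds).
- arm.ik(position, orientation): joint angles nearest the present ones, or None.
- snapshot(name): name is "scene" or "top"; returns the picture (400x640x3 uint8, blue, green, red); there is no depth.
- camera_info(name): a dict with "fx", "fy", "cx", "cy" (pixels), "dist_coeffs" ([k1, k2, p1, p2, k3] as OpenCV has them; the pictures are not rectified), "R" (3x3) and "t" (3): a world point X has camera coordinates R X + t. Camera axes: x right, y down, z forward; pixel columns grow to the right and rows downward; lengths in m; the calibration is good to about 2 mm. A picture is of the moment at which its call begins. camera_info takes no time and is no camera call.
A pose or a line that the arm cannot do raises arm.MotionError and nothing moves.
- ticket.finish_job(): hands the job in, once; it reports no verdict.
Readings, each from a call of its own:
- arm.read_time(): time.
- arm.read_joint_positions(): joint angles.
- arm.read_dq(): joint speeds.
- arm.read_effort(): joint torques, N m.
- arm.read_tool_pos(): TCP position.
- arm.read_eef_rot(): TCP orientation.
- arm.read_ft_force(): force on the tool from outside, world axes, zero at the start.
- arm.read_wrist_torque(): the same for the moment, N m.
- arm.read_opening(): opening from 0.0 (shut) to 1.0 (fully open).
Only numpy, scipy, OpenCV 4.12 (cv2) and the standard library are available. Lean on these libraries where they do the work, as an engineer would, in place of code of your own. Each camera call takes 0.05 s, during which the arm holds its last target.

TASK

The packers are changing from the low wide canister of candy to the tall one: leave the tall square canister unsealed, its big round lid button popped up, and the low wide square canister sealed, its button staying down by itself. The buttons are push-push: pressed all the way in and let go, one that was down pops up and one that was up stays down. Look after each press whether it took, and press again if it did not.

Things in the scene. Friction and masses are not known exactly. Their poses are not given: they have to be found in the camera images.
- tall_button (a joint): Tall canister's button: how far it is sunk (m). 0 = up, unsealed (top 25 mm over the lid); about 0.015 = latched, sealed (10 mm over); 0.024 = its stop (1 mm over). Latched at the start. To change over, up or latched, press it past 0.020 and let go; it then rises by itself within 0.5 s, to latched or to up. Spring: 1.5 N to start it, 3 N near the stop; press slowly.
- tall_top (a point): Centre of the top of the tall canister's button, moving with it; z up. The button is a plain steel disc, 58 mm across, with a black foot that shows only when it is up. The canister is clear plastic full of brown candies, 92 mm square, its white lid 98 mm square, lid top 135 mm above the table; it stands fast.
- low_button (a joint): Low wide canister's button: the same size, values, travel, latch and spring force as tall_button. Always up (0, unsealed) at the start.
- low_top (a point): Centre of the top of the low wide canister's button (like the tall one's), moving with it; z up. Clear canister of brown candies, 122 mm square, white lid 128 mm square, lid top 85 mm above the table; it stands fast. The knobbed tin, jar, bowl and packs nearby, all under 105 mm high, play no part.

How it is judged:
By the outcome, as a careful person would: the job done as asked, in the order asked, and still so for the second after the job is handed in, with the robot touching nothing.
It also fails if it takes over 38 s, if anything falls off the work surface, if the arm or the gripper's body presses on something with over 40 N, if the wrist force passes 120 N, or if a joint passes its speed limit or range.

## Working session

There is one attempt and no reset: what is moved stays moved. The work goes in short steps, each a Python script; the robot and the scene stay as the last script left them, time stands still between calls to the robot, and variables do not carry over. Pictures are saved under pics/ and viewed, and the job is handed in when it is done.

```bash
mkdir -p pics; python3 - <<'E'
from station import arm, snapshot, camera_info
import cv2
for n in("scene","top"):
    cv2.imwrite(f"pics/{n}0.png",snapshot(n)); c=camera_info(n); print(n,c)
print(arm.read_time(),arm.read_eef_rot(),arm.read_tool_pos(),arm.read_ft_force())
E
```

```text
scene {'fx': 425.92667170217396, 'fy': 425.92667170217396, 'cx': 327.7246404468209, 'cy': 198.61795920206768, 'dist_coeffs': array([-0.02865789,  0.        ,  0.        ,  0.        ,  0.        ]), 'R': array([[ 0.79958859,  0.60048123, -0.00896527],
       [ 0.33741418, -0.46154321, -0.82044472],
       [-0.49679951,  0.65299323, -0.57165557]]), 't': array([-0.43154756, -0.0714305 ,  1.21811916])}
top {'fx': 422.53604023682, 'fy': 422.53604023682, 'cx': 318.11897205024707, 'cy': 201.8778478643517, 'dist_coeffs': array([-0.03570493,  0.        ,  0.        ,  0.        ,  0.        ]), 'R': array([[-0.02570152, -0.9992405 , -0.02928928],
       [-0.99178831,  0.02915976, -0.12452171],
       [ 0.12528121,  0.02584836, -0.99178449]]), 't': array([0.03096338, 0.57237249, 0.96516727])}
0.1 [-0.69730224 -0.11727132  0.69759972 -0.11563583] [ 0.21095034 -0.61426579  0.30283125] [ 0.37477591 -0.04638275  0.53753385]
```

View pics/scene0.png

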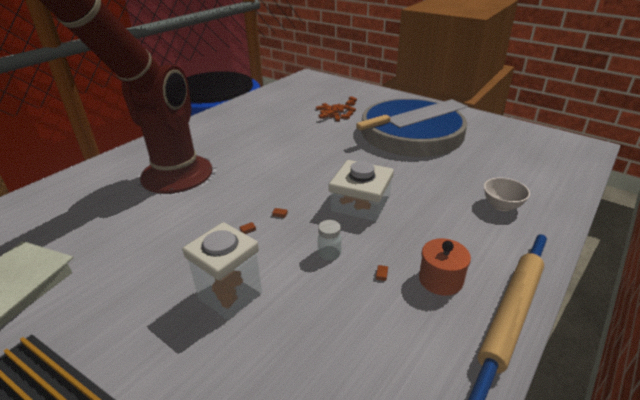

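View pics/top0.png

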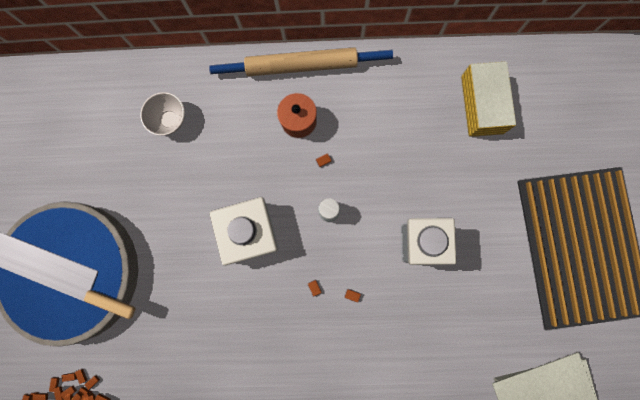

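Both canisters are in view. In the top picture the tall one's button is at about (433,241), latched. The low one's is at about (242,230), up with its black foot showing. In the scene picture they are at (220,242) and (362,171). I'll zoom in to refine these.

```bash
python3 - <<'E'
import cv2,numpy as np
t=cv2.imread("pics/top0.png");s=cv2.imread("pics/scene0.png")
def z(i,x,y):return cv2.resize(i[y-35:y+35,x-45:x+45],(400,300),interpolation=cv2.INTER_CUBIC)
cv2.imwrite("pics/zoom0.png",np.vstack([np.hstack([z(t,433,241),z(t,242,230)]),np.hstack([z(s,220,242),z(s,362,171)])]))
E
```

```text
(no output)
```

View pics/zoom0.png

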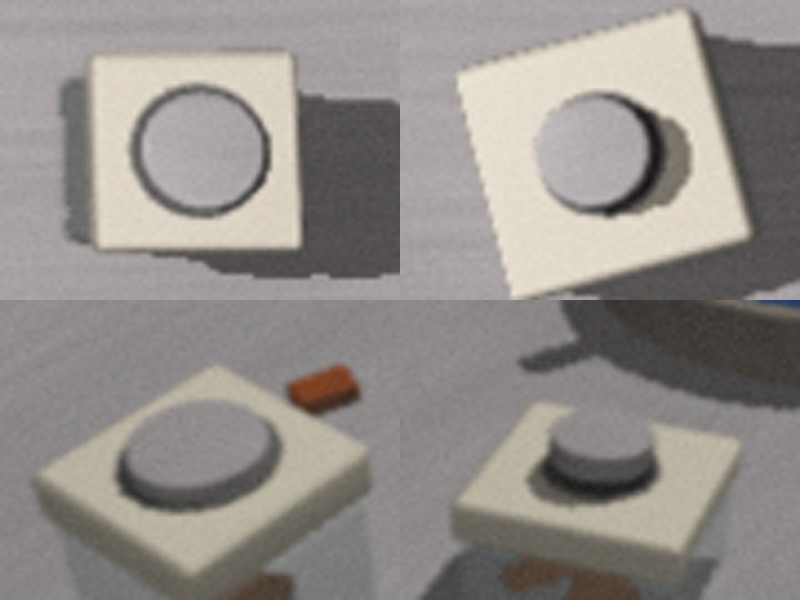

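```bash
cat > h.py <<'E'
import cv2,numpy as np
from station import camera_info
def ray(n,p):
    c=camera_info(n);K=np.array([[c["fx"],0,c["cx"]],[0,c["fy"],c["cy"]],[0,0,1]])
    u=cv2.undistortPoints(np.array([[p]],float),K,c["dist_coeffs"])[0,0]
    return -c["R"].T@c["t"],c["R"].T@np.array([*u,1])
def atz(n,p,z):
    o,d=ray(n,p);return o+d*(z-o[2])/d[2]
def tri(a,b):
    o1,d1=ray("top",a);o2,d2=ray("scene",b)
    s=np.linalg.lstsq(np.c_[d1,-d2],o2-o1,rcond=None)[0]
    p,q=o1+s[0]*d1,o2+s[1]*d2;return (p+q)/2,np.linalg.norm(p-q)
E
python3 - <<'E'
from h import *
np.set_printoptions(precision=4,suppress=True)
for nm,a,b,z in(("tall",(433.2,240.8),(219.6,240.8),.145),("low",(240.4,230.5),(362.5,168),.11)):
    print(nm,atz("top",a,z),atz("scene",b,z),tri(a,b))
# lid corners
T=lambda p,x,y:(x-45+p[0]*.225,y-35+p[1]*.23333)
for P,x,y,z in(([(92,55),(294,52),(301,248),(96,248)],433,241,.135),([(58,75),(290,10),(352,235),(113,298)],242,230,.085)):
    c=np.array([atz("top",T(p,x,y),z) for p in P]);print(c.mean(0),np.linalg.norm(c-np.roll(c,1,0),axis=1))
E
```

```text
tall [ 0.4708 -0.2245  0.145 ] [ 0.4735 -0.2279  0.145 ] (array([ 0.4707, -0.2255,  0.1419]), np.float64(0.0007925495949762222))
low [0.5055 0.1851 0.11  ] [0.5093 0.181  0.11  ] (array([0.5059, 0.186 , 0.1064]), np.float64(0.00039093505201787826))
[ 0.4707 -0.2244  0.135 ] [0.0943 0.0959 0.0957 0.096 ]
[0.5062 0.1854 0.085 ] [0.121  0.1234 0.1229 0.1246]
```

Both cameras and the lid corners agree to a few mm. The tall button is at about (0.471,-0.225) and the low one at about (0.506,0.185). I'll press the tall one first with the gripper shut.

```bash
cat >> h.py <<'E'
from station import arm,snapshot
from scipy.spatial.transform import Rotation as Ro
def down(x,y):
    a=np.arctan2(y,x); X=np.array([0,0,-1.]); r=np.array([np.cos(a),np.sin(a),0])
    q0=Ro.from_quat([-0.69730224,-0.11727132,0.69759972,-0.11563583]).as_matrix()[:,1]
    d=a-np.arctan2(-.614,.211); Y=Ro.from_rotvec([0,0,d]).apply(q0);Y[2]=0;Y/=np.linalg.norm(Y)
    return Ro.from_matrix(np.c_[X,Y,np.cross(X,Y)]).as_quat()
def press(x,y,lid,ztop):
    f0=np.array(arm.read_ft_force()); zt=ztop+.073
    arm.line_to([x,y,zt+.008],.12)
    z=zt+.004; n=0
    zend=lid-.003+.073
    while z>zend:
        arm.line_to([x,y,z],.02)
        f=np.array(arm.read_ft_force())-f0; p=arm.read_tool_pos()
        print("cmd tip %.4f act %.4f F %s t %.2f"%(z-.073-lid,p[2]-.073-lid,f.round(2),arm.read_time()))
        if abs(f[2])>9: break
        z-=.002
    arm.line_to([x,y,zt+.005],.04)
    arm.line_to([x,y,zt+.08],.15)
    print("t",arm.read_time())
E
python3 - <<'E'
from h import *
arm.move_gripper(0.0)
x,y=.4712,-.2250
print(arm.ik([x,y,.30],down(x,y)),arm.ik([.506,.185,.26],down(.506,.185)))
arm.movep([x,y,.27],down(x,y)); print(arm.read_time(),arm.read_tool_pos(),arm.read_ft_force())
cv2.imwrite("pics/s1.png",cv2.resize(snapshot("scene")[150:350,100:420],(800,500)))
E
```

```text
[ 0.6051279   0.43453945 -0.29162096  1.79098989  0.15069753  0.93775195
 -0.19590929] [ 0.16052918  0.63532801 -0.88675476  1.78787027  0.57790778  1.00087971
 -0.60635583]
2.5833 [ 0.47077479 -0.22682521  0.26997783] [-0.77598198 -0.13831116  0.24038666]
```

View pics/s1.png

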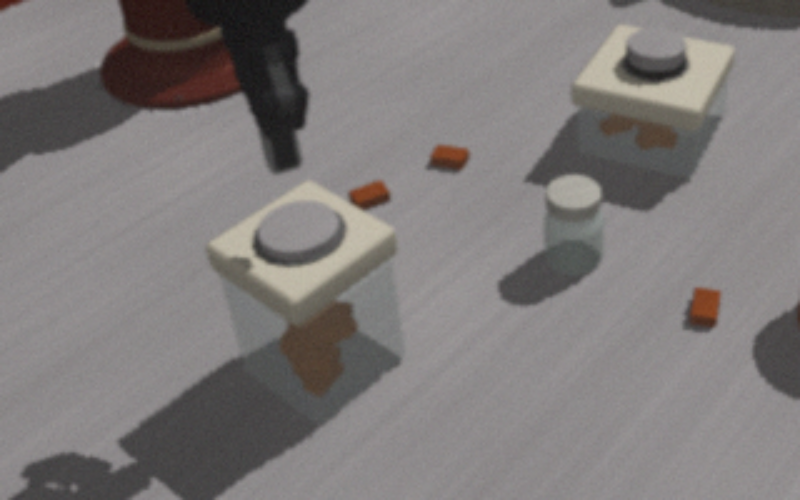

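The shut fingertips end at zoomed (287,165), just above the tall button at (300,230). I'll check that against the calibration, then press.

```bash
python3 - <<'E'
from h import *
print(atz("scene",(214.8,216),.197))
press(.4712,-.2250,.135,.145)
arm.pause(.4)
a=snapshot("scene")[150:350,100:420];cv2.imwrite("pics/s2.png",cv2.resize(a,(800,500)))
E
```

```text
[ 0.47033879 -0.22532167  0.197     ]
cmd tip 0.0140 act 0.0143 F [-0.4   0.96  0.58] t 3.50
cmd tip 0.0120 act 0.0119 F [-1.01 -0.33  0.66] t 3.75
cmd tip 0.0100 act 0.0098 F [-0.62  0.74  0.65] t 4.00
cmd tip 0.0080 act 0.0082 F [-0.71  0.9   2.26] t 4.25
cmd tip 0.0060 act 0.0060 F [-0.47  0.42  2.68] t 4.50
cmd tip 0.0040 act 0.0040 F [-1.21  0.71  3.06] t 4.75
cmd tip 0.0020 act 0.0020 F [-0.55  0.65  2.83] t 5.00
cmd tip -0.0000 act 0.0007 F [-1.34  1.27  6.87] t 5.25
cmd tip -0.0020 act 0.0004 F [-4.45  1.33 19.17] t 5.50
t 6.725
```

View pics/s2.png

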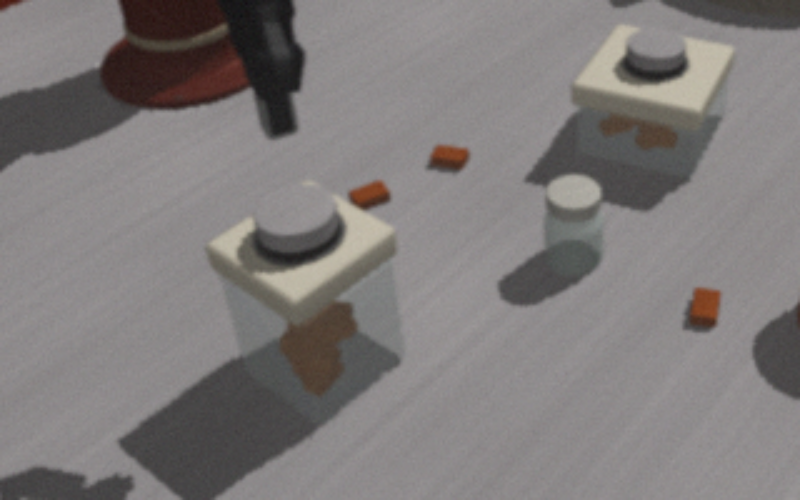

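The tall button is now up: its top has risen to zoomed (297,215) and the black foot shows at (297,250). Next is the low one.

```bash
sed -i 's/>9: break/>6: break/' h.py; python3 - <<'E'
from h import *
x,y=.506,.185
arm.movep([x,y,.26],down(x,y)); print(arm.read_tool_pos())
press(x,y,.085,.110)
arm.pause(.4)
a=snapshot("scene")[100:300,150:470];cv2.imwrite("pics/s3.png",cv2.resize(a,(800,500)))
E
```

```text
[0.50677196 0.18302606 0.25992797]
cmd tip 0.0290 act 0.0292 F [ 0.09  0.13 -0.34] t 9.78
cmd tip 0.0270 act 0.0269 F [ 0.62  0.37 -0.1 ] t 10.03
cmd tip 0.0250 act 0.0249 F [-0.38  0.45 -0.67] t 10.28
cmd tip 0.0230 act 0.0230 F [ 0.52 -0.21  0.78] t 10.53
cmd tip 0.0210 act 0.0210 F [1.32 0.89 0.98] t 10.78
cmd tip 0.0190 act 0.0189 F [1.21 0.51 1.68] t 11.03
cmd tip 0.0170 act 0.0170 F [0.65 0.09 1.76] t 11.28
cmd tip 0.0150 act 0.0149 F [ 0.79 -0.48  0.34] t 11.53
cmd tip 0.0130 act 0.0129 F [ 1.37 -0.09  1.79] t 11.78
cmd tip 0.0110 act 0.0109 F [1.82 0.34 2.45] t 12.03
cmd tip 0.0090 act 0.0089 F [1.25 1.   2.94] t 12.28
cmd tip 0.0070 act 0.0069 F [ 1.33 -0.74  1.43] t 12.53
cmd tip 0.0050 act 0.0049 F [1.27 0.15 2.98] t 12.78
cmd tip 0.0030 act 0.0029 F [0.74 0.34 1.99] t 13.03
cmd tip 0.0010 act 0.0009 F [ 1.07 -0.07  2.13] t 13.28
cmd tip -0.0010 act 0.0006 F [-1.65 -1.57 13.2 ] t 13.53
t 15.1
```

View pics/s3.png

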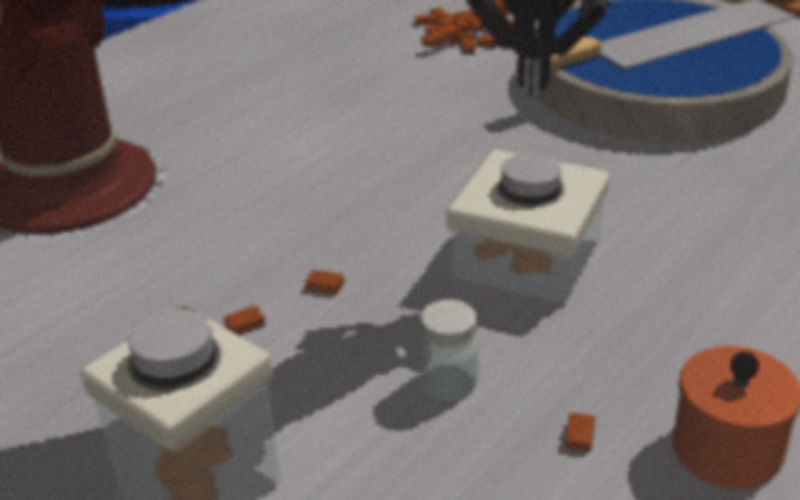

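The low button at zoomed (530,175) still shows its black foot at (530,195), so it looks up. I'll compare it with the first picture.

```bash
python3 - <<'E'
from h import *
a=snapshot("scene");b=cv2.imread("pics/scene0.png");t=snapshot("top")
z=lambda i:cv2.resize(i[150:200,320:400],(400,250),interpolation=cv2.INTER_CUBIC)
cv2.imwrite("pics/s4.png",np.vstack([np.hstack([z(b),z(a)]),cv2.resize(t[150:300,190:480],(800,300))]))
E
```

```text
(no output)
```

View pics/s4.png

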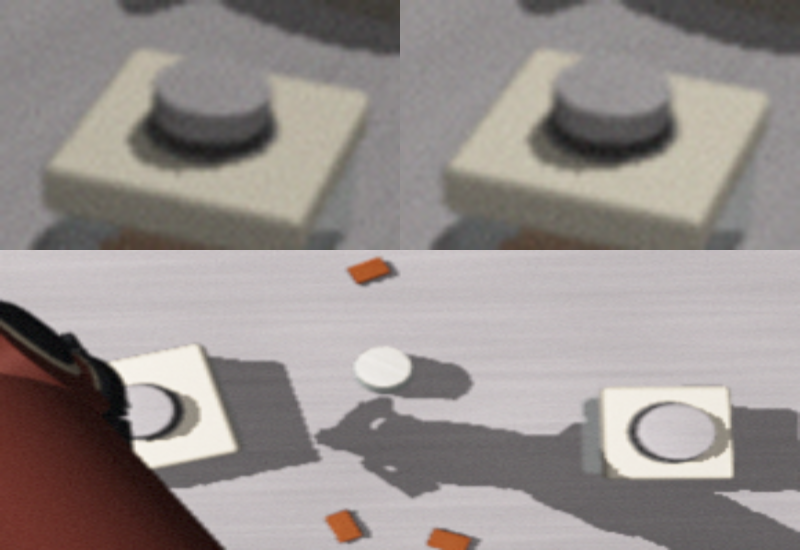

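The low button looks the same before and after, so the press did not take. I'll press again, with a short dwell at the stop and a slower release.

```bash
cat >> h.py <<'E'
def press2(x,y,lid,ztop):
    f0=np.array(arm.read_ft_force()); zt=ztop+.073; b=lid+.073
    arm.line_to([x,y,zt+.006],.12)
    arm.line_to([x,y,b+.003],.02)
    for z in (.001,-.001,-.002):
        arm.line_to([x,y,b+z],.015)
        f=np.array(arm.read_ft_force())-f0; print(z,arm.read_tool_pos()[2]-b,f.round(1))
        if f[2]>8: break
    arm.pause(.3)
    for z in(.004,.008,.011,.013,.018,.022):
        arm.line_to([x,y,b+z],.02); print("up",z,(np.array(arm.read_ft_force())-f0).round(1))
    arm.line_to([x,y,zt+.08],.15); print("t",arm.read_time())
E
python3 - <<'E'
from h import *
press2(.506,.185,.085,.110)
arm.pause(.4)
a=snapshot("scene");cv2.imwrite("pics/s5.png",cv2.resize(a[150:200,320:400],(800,500)))
E
```

```text
0.001 0.000987752984086182 [ 1.4 -1.1  1.9]
-0.001 0.0005599135626953022 [-1.8 -1.8 13.1]
up 0.004 [ 0.8 -0.7  2.7]
up 0.008 [ 0.8 -0.4  2. ]
up 0.011 [-0.5  0.3 -0.2]
up 0.013 [-0.   0.5 -0.9]
up 0.018 [-0.3  0.2 -0.8]
up 0.022 [ 0.1  0.2 -0.4]
t 21.5833
```

View pics/s5.png

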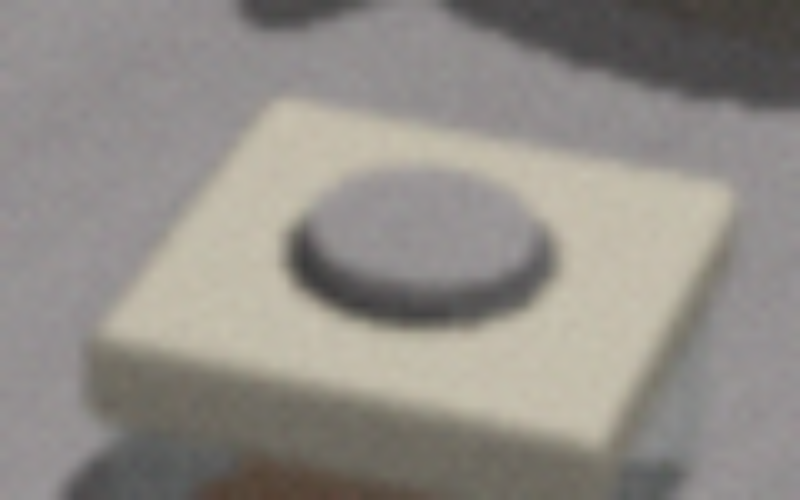

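The low button is now latched: the disc at zoomed (425,230) sits low on the lid with no black foot. During the release, contact was lost about 10 mm over the lid. I'll check once more that both hold, then hand in if they do.

```bash
python3 - <<'E'
from h import *
arm.pause(1.0)
a=snapshot("scene");cv2.imwrite("pics/s6.png",cv2.resize(a[130:330,150:470],(800,500)));print(arm.read_time(),arm.read_ft_force())
E
```

```text
23.0833 [ 0.05930777 -0.0840948   0.54874099]
```

View pics/s6.png

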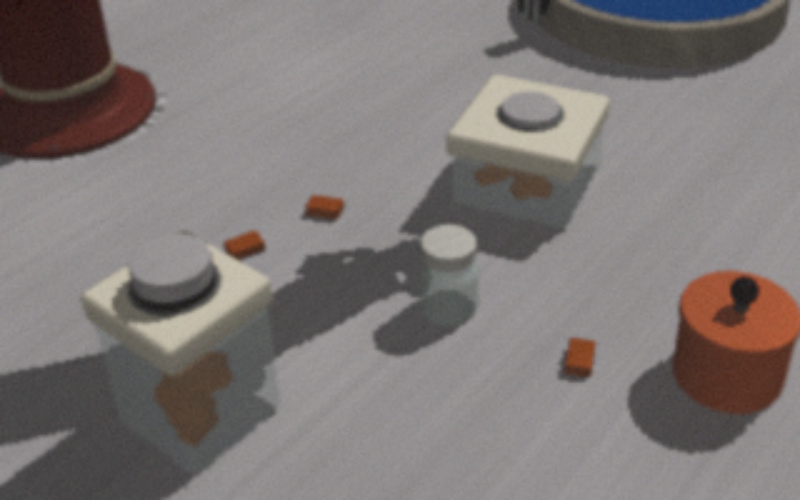

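The tall button at zoomed (172,265) is still up with its black foot showing, and the low one at (530,108) is still down. The arm is clear, so I'm handing in.

```bash
python3 -c "
from station import ticket
print(ticket.finish_job())"
```

```text
the job is handed in; nothing more can be done
None
```

The changeover is done and handed in: the tall canister is unsealed with its button up, and the low wide one is sealed with its button staying down by itself.

- **Tall button:** I pressed it first with the shut fingers, and it popped up on the first press.
- **Low button:** the first press reached the stop but did not take, and the picture showed it still up. I pressed again with a short dwell and a slower release, and it latched. The fingers lost contact about 10 mm over the lid, which matches the latched height.

**Last checks:** a picture taken at about 23 s, more than a second after the last press, showed both buttons as wanted and the gripper well clear. The highest force I read was about 19 N, sampled at each pressing step. None of the final checks failed or disagreed.

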